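# Half-light test of a plug-in light sensor

### The arm

A 6-joint arm with a two-finger parallel gripper is mounted at the origin on a cart in front of the work surface, level with it; the furniture and walls round the work are solid. World frame = base frame: x ahead of the robot, y to its left, z up, the work surface at z = 0. Lengths are in m, angles in rad, forces in N, time in s.
With the tool pointing down it reaches from about 0.275 to 0.825 m from the base axis. Payload 4.9 kg.
Tool frame: the origin (TCP) lies midway between the tips of the shut fingers; the grasp point (between the pads) lies 19 mm behind it (bot.grip_depth is the distance from the TCP to the grasp point, in m); z points along the fingers, y is the line along which they close (so a half turn about z gives the same grasp; the last joint's range is limited). The gripper opens to 85 mm and grips with 20 to 120 N. Pads are 22 mm wide; open, the fingers measure 114 mm over their backs; the gripper's body (76 mm by 85 mm) begins 54 mm behind the grasp point. The pads swing forward as they close: fully open they stand 13 mm farther back than shut.
Start: joints at [1.013, 0.326, -0.193, 1.052, 0, 1.437], TCP at [0.226, 0.501, 0.231] pointing down, gripper open.
Joint ranges: [-2.65, 2.65], [-0.97, 1.79], [-1.3, 1.35], [-1.93, 2.1], [-1.47, 1.37], [-3.14, 3.14]. Speed limits (rad/s): [2.57, 2.57, 3.14, 3.14, 3.14, 3.14].

### API

Orientations are given as a unit quaternion [w, x, y, z].
In Python, from cell import bot gives the robot as it stands. Calls block until the motion is done:
- bot.move_pose(position, orientation): joint-space move of the TCP to a pose.
- bot.move_linear(position, speed=0.15, rotation=None, until_force=None): straight line of the TCP; rotation=None keeps the orientation; speed is the mean speed in m/s. With until_force (N) it stops when the force on the tool has changed by that much, and returns True; else False.
- bot.goto_joints(angles): joint-space move.
- bot.set_gripper(opening, grasp_force=None): opening from 0.0 (shut) to 1.0 (fully open); grasp_force is the grip in N (None keeps the last); returns when the fingers have stopped.
- bot.wait(seconds).
- bot.solve_ik(position, orientation): joint angles nearest the present ones, or None.
- bot.camera(name): name is "side" or "top" or "wrist"; returns the picture (480x640x3 uint8, red, green, blue); there is no depth.
- bot.calibration(name): a dict with "mtx" (3x3 intrinsics, pixels), "extrinsics" (4x4, takes a point from world to camera coordinates); the wrist camera has in their place "hand_eye" (4x4, takes a point from camera to tool coordinates, whose origin is the TCP and whose axes are the flange's). Camera axes: x right, y down, z forward; pixel columns grow to the right and rows downward; lengths in m; the calibration is good to about 2 mm. A picture is of the moment at which its call begins: read the wrist's pose just before it. calibration takes no time and is no camera call.
A pose or a line that the arm cannot do raises bot.PlanningError and nothing moves.
- bot.close_job(): hands the job in; it is judged then, once.
Trained networks look in the newest picture that a camera, given by its name, has taken for a name from the list of things; names that differ only in an ending like _2 or _b are one class to them, and where a whole thing is asked for, a point or a joint stands for the part that bears it (a point fixed in the world has none). Each returns a list of dicts, best first, with "confidence" (0 to 1); they miss things now and then, are a little off and sometimes report something else, mostly with a low value. They report only what shows in the picture. A call takes as long as a camera call. They do not tell look-alikes from the thing itself.
- bot.search_frame(camera, thing): "bbox" ([left, top, width, height] in pixels, round what is visible of it).
Readings, each from a call of its own:
- bot.read_clock(): time.
- bot.read_joint_positions(): joint angles.
- bot.read_joint_vel(): joint speeds.
- bot.read_joint_efforts(): joint torques, N m.
- bot.read_position(): TCP position.
- bot.read_tool_rot(): TCP orientation.
- bot.read_ft_force(): force on the tool from outside, world axes, zero at the start.
- bot.read_moment(): the same for the moment, N m.
- bot.read_gripper_width(): opening from 0.0 (shut) to 1.0 (fully open).
- bot.read_finger_force(): force on a finger pad.
Only numpy, scipy, OpenCV 4.12 (cv2) and the standard library are available. Lean on these libraries where they do the work, as an engineer would, in place of code of your own. Each camera call takes 0.05 s, during which the arm holds its last target. There are 200 camera calls.

### The job

Plug the light-sensor module fully home into the test jig's socket, lens towards the shutter, and let go of it while the shutter is still shut, for the dark reading. Then slide the shutter's red knob against its spring to the yellow half-open mark and finish holding it still there, without letting go, for the half-light reading. Leave the mains inlet, parts dish and red wire reel where they are.

Things in the scene. Friction and masses are not known exactly. Their poses are not given: they have to be found in the camera images.
- jig: Optical test jig, fixed; origin under its centre, z up; may stand turned. Aluminium base 180 (x) x 250 (y) x 12 mm. Along its y: at +y a grey lamp house (y 48..112 mm, 96 mm high); in the middle a dark shutter housing (x -85..45, y -16..16 mm, 80 mm high; window frame on the socket side out to y -22); at y -65 mm a black socket block (64 x 56 mm, top 30 mm up).
- socket (a point): Centre of the socket hole's mouth on the black block, 30 mm above the bench; axes as the jig's. Hole 23.6 (x) x 27.6 (y) mm, 2 mm lead-in chamfer, 18 mm deep. Two sprung contacts in it pinch the plug across y: press it down with about 5 to 10 N (its weight alone does not seat it). The lens must face the socket's +y (the block's orange line), towards the shutter.
- sensor_module: Loose dark grey light-sensor module, 70 g, standing on its plug: case 30 (x) x 34 (y) x 50 mm over a plug 22 x 26 x 16 mm (lowest 3.5 mm are 1.25 mm smaller all round). Origin: centre of the plug's underside, z up; case z 16..66 mm. Seated, the case rests on the block, origin 16 mm below point socket. Grip across the ribbed x faces. Orange stripe on top: lens side, +y.
- lens (a point): Centre of the round blue lens on the module's +y face, 20 mm out from the module's axis and 41 mm above its underside.
- knob_grip (a point): Centre of the red grip of the shutter's knob, 103.5 mm above the bench; axes as the jig's. The knob rides on top of the shutter housing on a small steel carriage with a white pointer. Red grip 14 (x) x 20 (y) mm, from 18 mm below to 14 mm above this point (the housing's top is 23.5 mm below it), to be pinched from above across its x faces. Slides along the jig's -x.
- shutter (a joint): Travel of the shutter in m: 0 shut (where its spring keeps it), 0.050 fully open, growing towards the jig's -x. The yellow mark on the scale beside the knob is half travel, 0.025. The spring pulls it shut with 5 N at 0, 11 N at half and 17.5 N at full travel.
- mains_inlet: Bystander: black mains inlet, 34 x 58 x 37 mm, lying on its bezel; origin under its centre.
- dish: Bystander: grey parts dish, 67 mm wide, 24 mm high; origin under its centre.
- reel: Bystander: red wire reel with black flanges, 60 mm wide, 50 mm high; origin under its centre.
There are look-alikes about, which are no part of the job. What is shaped like the sensor_module but brown or green is not meant.

How it is judged:
By the outcome, as a careful person would: the job done as asked, in the order asked, and still so for the second after the job is handed in, while the arm keeps its last pose, push and grip.
It also fails if it takes over 48 s, if anything falls off the work surface, if the arm or the gripper's body presses on something with over 40 N, if the wrist force passes 120 N, or if a joint passes its speed limit or range.

## Working session

There is one attempt and no reset: what is moved stays moved. The work goes in short steps, each a Python script; the robot and the scene stay as the last script left them, time stands still between calls to the robot, and variables do not carry over. Pictures are saved under pics/ and viewed, at most 10 in all, crops included, and the job is handed in when it is done.

```bash
mkdir -p pics; ls; python3 - <<'E'
from cell import bot
import cv2
for n in ("top","side"):
    im=bot.camera(n); cv2.imwrite(f"pics/{n}0.png",im[:,:,::-1])
    c=bot.calibration(n); print(n,c["mtx"].round(1).tolist(),c["extrinsics"].round(3).tolist())
    for t in ("jig","sensor_module","mains_inlet","dish","reel","knob_grip","lens"):
        print(t,[(d["bbox"],round(d["confidence"],2)) for d in bot.search_frame(n,t)][:4])
print(bot.calibration("wrist"), bot.read_clock())
E
```

```text
pics
top [[449.9, 0.0, 330.0], [0.0, 449.9, 239.9], [0.0, 0.0, 1.0]] [[-0.025, -1.0, -0.017, -0.125], [-0.987, 0.027, -0.16, 0.583], [0.161, 0.012, -0.987, 0.993], [0.0, 0.0, 0.0, 1.0]]
jig [([167.3, 226.1, 114.4, 89.0], 0.84), ([361.3, 233.4, 18.6, 20.0], 0.54)]
sensor_module [([443.4, 240.3, 25.4, 19.7], 0.65), ([415.5, 211.9, 23.7, 20.9], 0.6), ([444.5, 191.9, 24.0, 19.4], 0.58), ([410.5, 254.1, 23.2, 16.1], 0.56)]
mains_inlet [([361.7, 230.9, 17.6, 20.2], 0.84), ([351.4, 278.6, 33.2, 28.9], 0.44)]
dish [([350.2, 278.7, 33.5, 29.2], 0.73)]
reel [([395.1, 167.0, 27.9, 30.5], 0.75)]
knob_grip [([213.4, 252.6, 11.5, 26.1], 0.46)]
lens [([444.9, 238.2, 22.4, 23.8], 0.74), ([414.6, 251.2, 20.1, 16.8], 0.62), ([417.0, 211.8, 19.9, 22.2], 0.59), ([444.1, 193.7, 21.8, 22.7], 0.52)]
side [[510.0, 0.0, 322.5], [0.0, 510.0, 238.0], [0.0, 0.0, 1.0]] [[0.987, -0.162, 0.016, -0.589], [-0.065, -0.483, -0.873, 0.056], [0.149, 0.86, -0.487, 1.219], [0.0, 0.0, 0.0, 1.0]]
jig [([245.8, 178.0, 88.6, 76.2], 0.71)]
sensor_module [([350.7, 307.2, 24.1, 32.8], 0.96), ([325.6, 327.6, 22.0, 38.1], 0.92), (
[... 221 characters left out ...]
5, 186.1, 13.8, 30.9], 0.78)]
lens [([320.5, 325.8, 27.3, 39.1], 0.94), ([304.7, 304.5, 21.1, 38.4], 0.79), ([382.2, 324.2, 25.7, 30.9], 0.77), ([392.2, 292.7, 33.0, 38.4], 0.67)]
{'mtx': array([[335.87531499,   0.        , 323.1203944 ],
       [  0.        , 335.87531499, 240.88574124],
       [  0.        ,   0.        ,   1.        ]]), 'hand_eye': array([[ 7.62994564e-04, -9.59761782e-01, -2.80814422e-01,
         7.24152123e-02],
       [ 9.99999705e-01,  7.09000838e-04,  2.93868209e-04,
         2.04289834e-04],
       [-8.29458153e-05, -2.80814563e-01,  9.59762040e-01,
        -1.43712761e-01],
       [ 0.00000000e+00,  0.00000000e+00,  0.00000000e+00,
         1.00000000e+00]])} 0.8
```

```bash
python3 - <<'E'
import cv2
a=cv2.imread("pics/top0.png")[155:335,150:490]; b=cv2.imread("pics/side0.png")[165:375,230:430]
cv2.imwrite("pics/a.png",cv2.resize(a,None,fx=2.35,fy=2.35,interpolation=3)); cv2.imwrite("pics/b.png",cv2.resize(b,None,fx=2.8,fy=2.8,interpolation=3))
E
```

```text
(no output)
```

View pics/a.png

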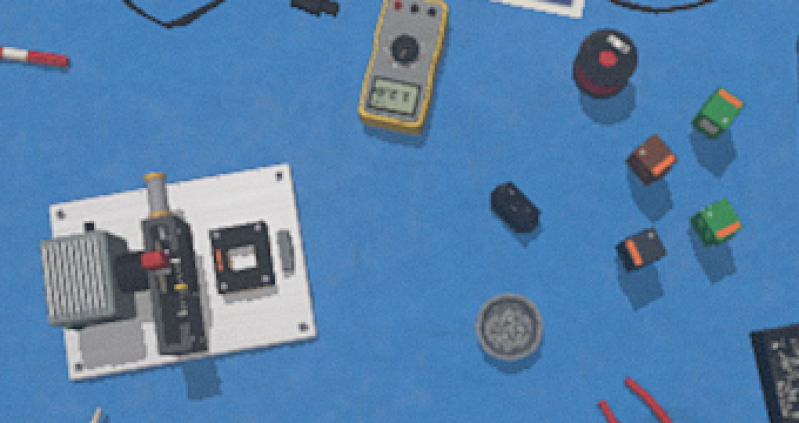

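View pics/b.png

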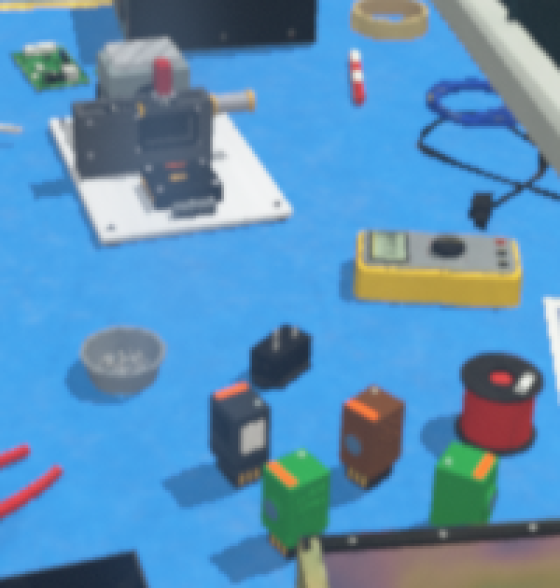

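The brown module is at full-frame top px (427,222), the two greens at (455,202) and (454,249), and the dark grey one at (423,261). Only the dark grey one fits: the description rules out brown and green. The jig is at (225,270) with its lamp to the left (+y) and the knob at (215,265). Next I go above the module for a close look, which also serves as the confirming crop.

```bash
cat > h.py <<'E'
import numpy as np, cv2
from scipy.spatial.transform import Rotation as R
from cell import bot
def T(q,p):
    M=np.eye(4); M[:3,:3]=R.from_quat(np.roll(q,-1)).as_matrix(); M[:3,3]=p; return M
def down(a):  # tool z down, tool y along world heading a
    y=np.array([np.cos(a),np.sin(a),0]); z=np.array([0,0,-1.]); x=np.cross(y,z)
    return np.roll(R.from_matrix(np.c_[x,y,z]).as_quat(),1)
def cam(name,pose=None):  # -> mtx, camera-to-world
    c=bot.calibration(name)
    return c["mtx"],(np.linalg.inv(c["extrinsics"]) if name!="wrist" else pose@c["hand_eye"])
def ray(px,z,mtx,C):
    d=C[:3,:3]@np.linalg.solve(mtx,[px[0],px[1],1.]); o=C[:3,3]
    return o+d*(z-o[2])/d[2]
def proj(P,mtx,C):
    P=np.atleast_2d(P); p=(P-C[:3,3])@C[:3,:3]@mtx.T; return p[:,:2]/p[:,2:]
def snap(fn):
    pose=T(bot.read_tool_rot(),bot.read_position()); im=bot.camera("wrist")
    cv2.imwrite(f"pics/{fn}.png",im[:,:,::-1]); np.save(f"pics/{fn}.npy",pose); return pose
E
python3 - <<'E'
from h import *
m,C=cam("top")
f=lambda x,y,z: ray((150+x/2.35,155+y/2.35),z,m,C)
print("jig corners",[f(*p,.012)[:2].round(3).tolist() for p in [(50,207),(288,165),(316,337),(72,380)]])
c=np.mean([f(*p,.012) for p in [(50,207),(288,165),(316,337),(72,380)]],0); print("jig",c)
print("knob",f(155,258,.117)); print("module",f(643,246,.066),f(632,252,.066)); print("socket",f(242,262,.03))
print(bot.read_tool_rot(),T(bot.read_tool_rot(),[0,0,0])[:3,:3].round(2))
p=f(643,246,.066)
for a in (0,.3,.6,np.pi,np.pi+.3):
    print(a,bot.solve_ik([p[0],p[1],.2],down(a)))
    print(a,bot.solve_ik([c[0],c[1],.2],down(a)))
E
```

```text
jig corners [[0.588, 0.241], [0.625, -0.002], [0.45, -0.03], [0.414, 0.214]]
jig [0.51930372 0.10572975 0.012     ]
knob [0.52133969 0.10447241 0.117     ]
module [ 0.52605472 -0.34892507  0.066     ] [ 0.52059232 -0.33814351  0.066     ]
socket [0.52490624 0.04122269 0.03      ]
[1.75180657e-05 2.10318613e-01 9.77632896e-01 3.02979440e-05] [[-0.91  0.41  0.  ]
 [ 0.41  0.91  0.  ]
 [-0.    0.   -1.  ]]
0 [-0.70251796  0.49731598 -0.01130927  1.06217108  0.          0.86827837]
0 [ 0.06152442  0.31288319 -0.2953676   0.96254554  0.          1.63232074]
0.3 [-0.70251796  0.49731598 -0.01130927  1.06217108  0.          0.56827837]
0.3 [ 0.06152442  0.31288319 -0.2953676   0.96254554  0.          1.33232074]
0.6 [-0.70251796  0.49731598 -0.01130927  1.06217108  0.          0.26827837]
0.6 [ 0.06152442  0.31288319 -0.2953676   0.96254554  0.          1.03232074]
3.141592653589793 [-0.70251796  0.49731598 -0.01130927  1.06217108  0.         -2.27331429]
3.141592653589793 [ 0.06152442  0.31288319 -0.2953676   0.96254554  0.         -1.50927191]
3.441592653589793 [-0.70251796  0.49731598 -0.01130927  1.06217108  0.         -2.57331429]
3.441592653589793 [ 0.06152442  0.31288319 -0.2953676   0.96254554  0.         -1.80927191]
```

```bash
python3 - <<'E'
from h import *
bot.set_gripper(0.65)
bot.move_pose([.526,-.349,.18],down(.45)); bot.wait(.2)
snap("w1"); print(bot.read_clock(), bot.search_frame("wrist","sensor_module")[:3], bot.read_ft_force())
E
```

```text
4.6167 [{'bbox': [379.9, 258.2, 54.5, 47.8], 'confidence': 0.73}, {'bbox': [305.0, 201.6, 38.6, 52.5], 'confidence': 0.68}, {'bbox': [289.3, 284.3, 40.8, 53.9], 'confidence': 0.6}] [-0.13963417 -0.02277461  0.8652965 ]
```

View pics/w1.png

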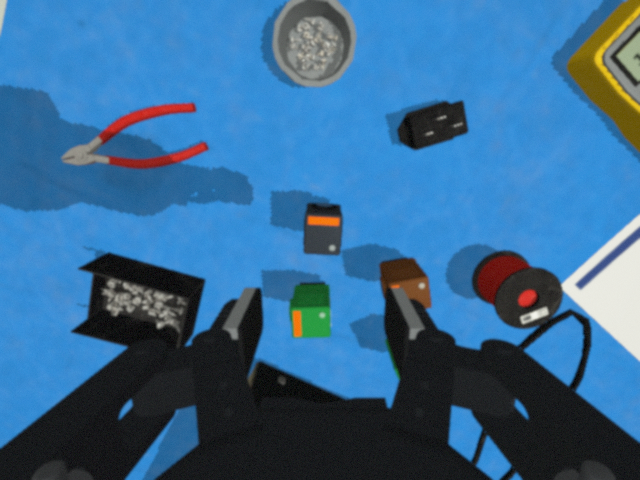

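The dark grey module is at (323,230) with its stripe facing up the picture (tool +x); green is at (311,312) and brown at (406,285). I'll enlarge it to confirm and measure the top face.

```bash
python3 - <<'E'
from h import *
im=cv2.imread("pics/w1.png"); hsv=cv2.cvtColor(im,cv2.COLOR_BGR2HSV)
c=im[190:270,270:376]; cv2.imwrite("pics/w1c.png",cv2.resize(c,None,fx=6,fy=6,interpolation=cv2.INTER_NEAREST))
pose=np.load("pics/w1.npy"); m,C=cam("wrist",pose)
roi=np.zeros(im.shape[:2],np.uint8); roi[195:262,295:352]=1
o=(cv2.inRange(hsv,(3,120,120),(22,255,255))>0)&(roi>0); ys,xs=np.nonzero(o)
r=cv2.minAreaRect(np.c_[xs,ys].astype(np.float32)); print("stripe",r)
b=cv2.boxPoints(r); print(np.array([ray(p,.066,m,C)[:2] for p in b]).round(4).tolist())
nb=((cv2.inRange(hsv,(95,80,60),(125,255,255))==0)&(roi>0)).astype(np.uint8)
n,l,s,ce=cv2.connectedComponentsWithStats(nb); k=1+np.argmax(s[1:,4]); print(s[k])
r2=cv2.minAreaRect(np.argwhere(l==k)[:,::-1].astype(np.float32)); print(r2,np.array([ray(p,.066,m,C)[:2] for p in cv2.boxPoints(r2)]).round(4).tolist())
E
```

```text
stripe ((323.0, 220.5), (9.0, 32.0), 90.0)
[[0.507, -0.3388], [0.5296, -0.3278], [0.5328, -0.3343], [0.5101, -0.3453]]
[ 305  204   37   50 1644]
((322.3558349609375, 228.87350463867188), (35.66387176513672, 48.472190856933594), 4.39870548248291) [[0.5164, -0.3669], [0.5024, -0.3299], [0.5281, -0.3198], [0.5432, -0.3564]]
```

View pics/w1c.png

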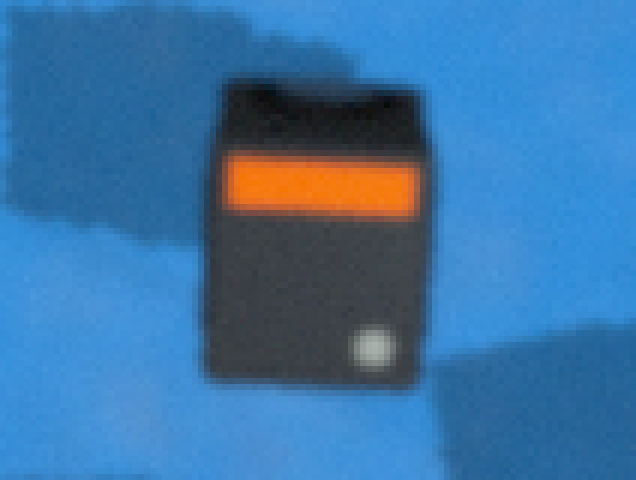

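Confirmed: dark grey case, orange stripe and lens on the upper side. Its top-face corners in the crop are (217,152), (428,158), (418,385) and (206,378).

```bash
python3 - <<'E'
from h import *
m,C=cam("wrist",np.load("pics/w1.npy"))
P=np.array([ray((270+x/6,190+y/6),.066,m,C)[:2] for x,y in [(217,152),(428,158),(418,385),(206,378)]])
c=P.mean(0); vx=(P[1]+P[2]-P[0]-P[3])/2; vy=(P[0]+P[1]-P[2]-P[3])/2
print(c,np.linalg.norm(vx),np.linalg.norm(vy),np.arctan2(vx[1],vx[0]),np.arctan2(-vy[0],vy[1]))
yaw=(np.arctan2(vx[1],vx[0])+np.arctan2(-vy[0],vy[1]))/2
q=down(yaw); np.save("grasp.npy",[*c,yaw])
z=.045-bot.grip_depth   # grasp point 45 mm up the module
bot.move_pose([*c,.12],q)
bot.move_linear([*c,z],speed=.12)
print("before",bot.read_ft_force(),bot.read_position())
bot.set_gripper(0.0,40); print(bot.read_gripper_width()*85,bot.read_finger_force(),bot.read_ft_force())
bot.move_linear([*c,.17],speed=.2)
print(bot.read_gripper_width()*85,bot.read_finger_force(),bot.read_ft_force(),bot.read_clock(),yaw)
E
```

```text
[ 0.52492564 -0.34721825] 0.02805788862779195 0.031154761468140908 0.41969256415547845 0.4067493574455105
before [-0.81123847  0.36602335 -0.56580736] [ 0.52564271 -0.34783024  0.02733699]
29.224825568866674 39.93525981903076 [-2.76997781e-03  4.48215998e-03  4.74110775e+00]
29.322316002645632 39.49029207229614 [-0.36789891 -0.03393104 -0.61789694] 7.1583 0.4132209608004945
```

```bash
python3 - <<'E'
from h import *
ya=.155; Rz=np.array([[np.cos(ya),-np.sin(ya)],[np.sin(ya),np.cos(ya)]])
p=np.array([.527,.0415])+Rz@[0,-.07]
bot.move_pose([*p,.18],down(ya)); bot.wait(.2)
snap("w2"); print(bot.read_clock(),bot.read_gripper_width()*85,bot.search_frame("wrist","knob_grip")[:2])
E
```

```text
8.625 29.779478459766697 [{'bbox': [288.6, 0.0, 96.4, 44.2], 'confidence': 0.69}]
```

View pics/w2.png

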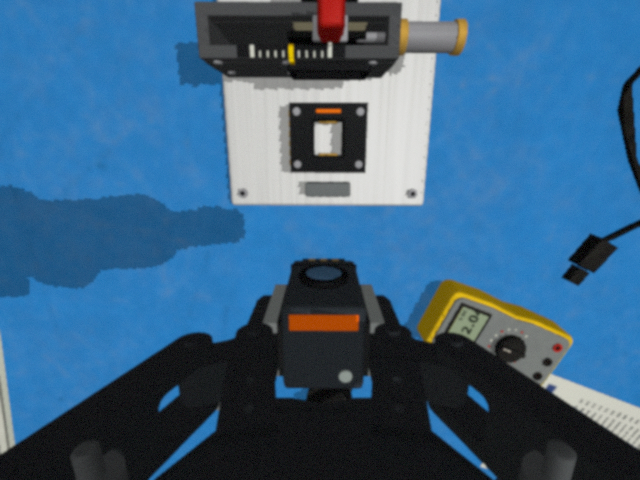

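The picture shows the held module, lens forward (lens (323,273), stripe (323,322)), the socket hole around (328,138) with its orange line on the shutter side, the shutter at its shut end and the yellow mark at (291,53). I'll enlarge the hole and the module top for measuring.

```bash
python3 - <<'E'
from h import *
im=cv2.imread("pics/w2.png"); o=np.zeros((560,790,3),np.uint8)
a=cv2.resize(im[98:178,286:370],None,fx=5,fy=5,interpolation=3); b=cv2.resize(im[258:398,278:370],None,fx=4,fy=4,interpolation=3)
o[:400,:420]=a; o[:560,422:790]=b; cv2.imwrite("pics/w2c.png",o)
E
```

```text
(no output)
```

View pics/w2c.png

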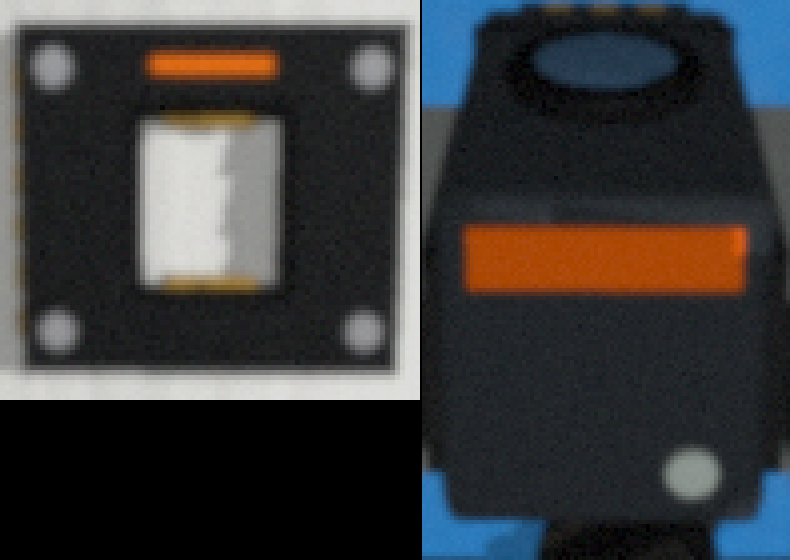

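```bash
python3 - <<'E'
from h import *
pose=np.load("pics/w2.npy"); m,C=cam("wrist",pose); ti=np.linalg.inv(pose); print(pose[:3,3])
def quad(P):
    c=P.mean(0)[:2]; vx=(P[1]+P[2]-P[0]-P[3])/2; vy=(P[0]+P[1]-P[2]-P[3])/2
    return c,np.linalg.norm(vx),np.linalg.norm(vy),np.arctan2(vx[1],vx[0]),np.arctan2(-vy[0],vy[1])
for n,pts in dict(block=[(20,25),(408,27),(396,370),(25,370)],hole=[(137,119),(285,119),(280,289),(139,289)]).items():
    print(n,quad(np.array([ray((286+x/5,98+y/5),.03,m,C) for x,y in pts])))
print("screws",quad(np.array([ray((286+x/5,98+y/5),.03,m,C) for x,y in [(53,67),(372,67),(363,331),(57,331)]])))
zt=pose[2,3]+.0387
f=lambda x,y:(278+(x-422)/4,258+y/4)
M=np.array([ray(f(x,y),zt,m,C) for x,y in [(438,210),(775,210),(762,518),(447,518)]])
q=quad(M); print("module",q, "rel tool",(ti@[*q[0],zt,1])[:3])
L=ray(f(607,60),zt-.025,m,C); print("lens rel tool",(ti@[*L,1])[:3])
s=ray(f(605,258),zt,m,C); print("stripe rel tool",(ti@[*s,1])[:3])
for z in (.012,): print("base",quad(np.array([ray(p,z,m,C) for p in [(229,204),(424,204),(424,203),(229,203)]]))[3])
print("knobtop",ray((332,35),.1175,m,C))
E
```

```text
[ 0.53800898 -0.02875446  0.17981872]
block (array([0.53011842, 0.0462886 ]), np.float64(0.06341387190244863), np.float64(0.05498214350346079), np.float64(0.1517380151822013), np.float64(0.14785216295500733))
hole (array([0.52985377, 0.04585486]), np.float64(0.024161703895181717), np.float64(0.027207906384815846), np.float64(0.15412355309373124), np.float64(0.1490293993545754))
screws (array([0.52993084, 0.04641234]), np.float64(0.0522189001074702), np.float64(0.04219582427786344), np.float64(0.15412318278835146), np.float64(0.14851326736971668))
module (array([ 0.53756117, -0.02850999]), np.float64(0.029314474868263107), np.float64(0.031902099991264685), np.float64(0.1543182438787053), np.float64(0.1491130379413365)) rel tool [ 0.00030392 -0.0004096  -0.0387    ]
lens rel tool [ 0.02020966 -0.00022812 -0.01370316]
stripe rel tool [ 0.01158632 -0.00046526 -0.03870177]
base 0.15417562602813165
knobtop [0.52240738 0.09844432 0.1175    ]
```

```bash
python3 - <<'E'
from h import *
ya=.152; s=np.array([.5302,.0461])
bot.move_pose([*s,.10],down(ya)); bot.move_linear([*s,.066],speed=.1); bot.wait(.1)
print(bot.read_position(),bot.read_ft_force())
r=bot.move_linear([*s,.047],speed=.04,until_force=6); print(r,bot.read_position(),bot.read_ft_force())
if not r:
    r=bot.move_linear([*s,.0395],speed=.03,until_force=18); bot.wait(.1)
    print(r,bot.read_position(),bot.read_ft_force(),bot.read_moment())
print(bot.read_clock())
E
```

```text
[0.53117541 0.04568959 0.0669841 ] [ 0.158428   -0.14984741 -0.3110275 ]
False [0.52997508 0.04588474 0.04677658] [ 0.16812049 -1.95365908 -0.28446197]
True [0.53113377 0.04608547 0.04120657] [-1.75999684 -0.12223539  5.72673109] [-0.01565848  0.084613    0.05004585]
10.7917
```

```bash
python3 - <<'E'
from h import *
ya=.152; s=np.array([.5302,.0461])
r=bot.move_linear([*s,.036],speed=.03,until_force=8); print(r,bot.read_position(),bot.read_ft_force())
bot.set_gripper(0.65); print(bot.read_gripper_width()*85, bot.read_ft_force())
bot.move_linear([*s,.15],speed=.2)
bot.move_pose([.520,.108,.20],down(ya-np.pi)); bot.wait(.2)
snap("w3"); print(bot.read_clock(),bot.search_frame("wrist","knob_grip")[:2])
E
```

```text
True [0.53113023 0.04599115 0.04032944] [-0.77869292 -0.61619938  5.05946472]
55.119366473200394 [ 0.67910106 -0.27391334  0.77243715]
14.875 [{'bbox': [279.1, 226.1, 77.3, 39.4], 'confidence': 0.74}]
```

View pics/w3.png

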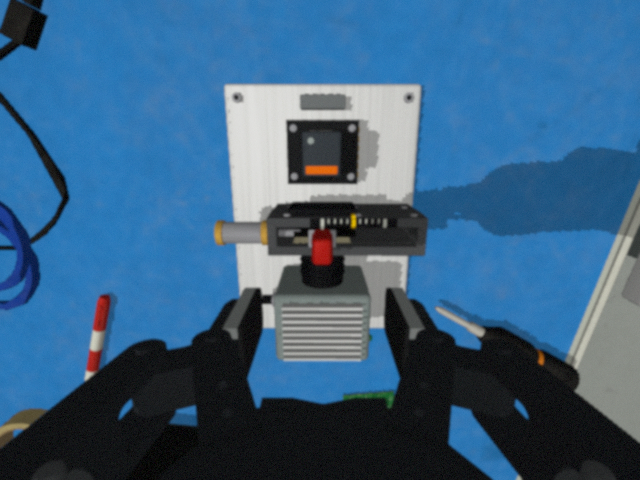

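Module is in the block at (322,152), upright, stripe toward the shutter; knob at (322,247), yellow mark at (354,221). A crop with predicted outlines overlaid checks the seating depth and the knob.

```bash
cat >> h.py <<'E'
YA=.152; JX=np.array([np.cos(YA),np.sin(YA),0]); JY=np.array([-np.sin(YA),np.cos(YA),0]); S=np.array([.5300,.0462,0])
def jw(x,y,z): return S+JX*x+JY*(y+.065)+np.array([0,0,z])   # jig -> world
E
python3 - <<'E'
from h import *
im=cv2.imread("pics/w3.png"); m,C=cam("wrist",np.load("pics/w3.npy"))
x0,y0,k=255,112,4.4
o=cv2.resize(im[y0:y0+136,x0:x0+180],None,fx=k,fy=k,interpolation=3)
def poly(P,col):
    p=((proj(np.array(P),m,C)-[x0,y0]+.5)*k).astype(np.int32); cv2.polylines(o,[p],True,col,1); return p.tolist()
rect=lambda cx,cy,hx,hy,z:[jw(cx+a*hx,cy+b*hy,z) for a,b in((-1,-1),(1,-1),(1,1),(-1,1))]
print(poly(rect(0,-.065,.032,.028,.03),(0,255,0)))
print(poly(rect(0,-.065,.015,.017,.08),(255,255,0)))
r=im[:,:,2].astype(int); mk=((r>110)&(im[:,:,1]<70)&(im[:,:,0]<70)); mk[:200]=0; mk[275:]=0
ys,xs=np.nonzero(mk); print("red",xs.min(),xs.max(),ys.min(),ys.max())
for row in range(ys.min(),ys.max()+1,4): print(row,xs[ys==row].min(),xs[ys==row].max())
cv2.imwrite("pics/w3c.png",o)
E
```

```text
[[455, 32], [135, 32], [143, 314], [447, 315]]
[[382, 81], [205, 81], [209, 285], [379, 285]]
red 312 330 239 264
239 314 327
243 312 330
247 312 330
251 312 330
255 312 330
259 313 330
263 314 328
```

View pics/w3c.png

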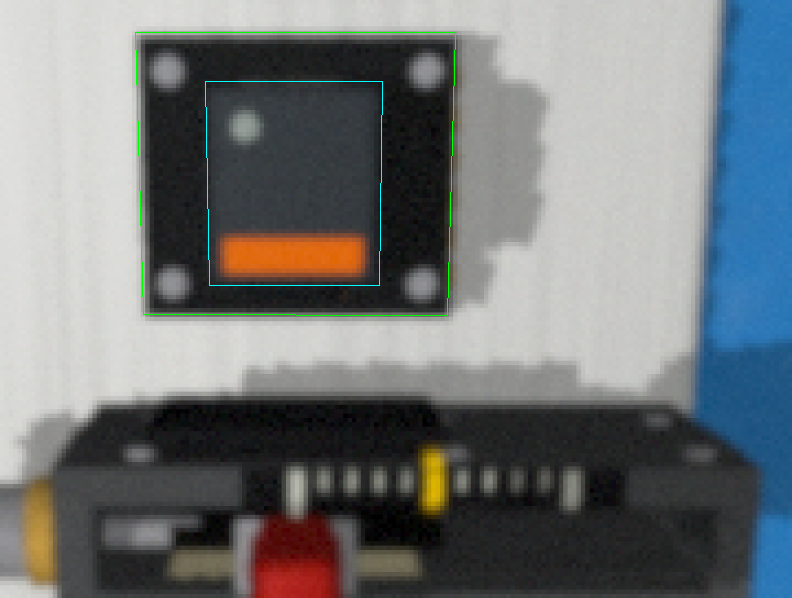

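```bash
python3 - <<'E'
from h import *
pose=np.load("pics/w3.npy"); m,C=cam("wrist",pose)
w=[ray((c,253),.1175,m,C) for c in (312,331)]; k=sum(w)/2; d=k-jw(0,0,0)
print("knob",k,"jig",d@JX,d@JY,np.linalg.norm(w[0]-w[1]))
yl=ray((255+433/4.4-.5,112+485/4.4),.0805,m,C)-jw(0,0,0); print("yellow jig",yl@JX,yl@JY)
zr=ray((255+297/4.4-.5,112+490/4.4),.0805,m,C)-jw(0,0,0); print("white zero jig",zr@JX)
# seating check: firm push on the case top with shut fingers
q=down(YA-np.pi); t=jw(0,-.065,0)
bot.set_gripper(0.0,40)
bot.move_pose([*t[:2],.12],q); bot.move_linear([*t[:2],.09],speed=.12); bot.wait(.1)
r=bot.move_linear([*t[:2],.070],speed=.03,until_force=13); print(r,bot.read_position(),bot.read_ft_force())
bot.move_linear([*t[:2],.15],speed=.2); print(bot.read_clock())
E
```

```text
knob [0.51962972 0.1124851  0.1175    ] jig -0.00021413127162149111 0.0020910714773347172 0.013474752628931533
yellow jig -0.025297515876398537 -0.011651181474326063
white zero jig -0.0004638457068784301
True [0.53042574 0.04620704 0.08005867] [-1.10220461 -0.88978141  7.4641146 ]
17.425
```

```bash
python3 - <<'E'
from h import *
q=down(YA-np.pi); k=jw(-.0002,.0005,0)[:2]
bot.set_gripper(0.5)
bot.move_pose([*k,.15],q); bot.move_linear([*k,.087],speed=.1); bot.wait(.1)
print(bot.read_position(),bot.read_ft_force(),bot.read_clock())
bot.set_gripper(0.0,70); bot.wait(.1)
P=[(bot.read_position()-jw(0,0,0)) for _ in range(6)]; F=np.mean([bot.read_ft_force() for _ in range(6)],0)
print("grip jig",[round(1e3*(p@JX),2) for p in P],np.mean(P,0)[2],"F",F@JX,F@JY,F[2],bot.read_gripper_width()*85,bot.read_finger_force(),bot.read_clock())
E
```

```text
[0.52062748 0.1108301  0.08775762] [ 1.01642207 -0.8534357   0.96275508] 19.1583
grip jig [np.float64(0.49), np.float64(0.49), np.float64(0.49), np.float64(0.49), np.float64(0.49), np.float64(0.49)] 0.08765724799811635 F 1.6951819328795004 1.3451001799080082 5.171586709458054 12.590395395572711 69.29386496543884 19.625
```

```bash
python3 - <<'E'
from h import *
k=jw(-.0002,.0005,0)[:2]; z=.087
def x(n=8):
    o=[]
    for _ in range(n): bot.wait(.04); o.append((bot.read_position()-jw(0,0,0))@JX*1e3)
    return np.mean(o),np.std(o)
print(x())
bot.move_linear([*(k-.025*JX[:2]),z],speed=.03); bot.wait(.3)
F=bot.read_ft_force(); print(x(),F@JX,F@JY,F[2],bot.read_gripper_width()*85,bot.read_clock())
snap("w4"); im=cv2.imread("pics/w4.png"); print(bot.search_frame("wrist","knob_grip")[:1])
cv2.imwrite("pics/w4c.png",cv2.resize(im[190:340,230:430],None,fx=4,fy=4,interpolation=3))
E
```

```text
(np.float64(0.5158318358847496), np.float64(0.009775847262345006))
(np.float64(-21.273422860481368), np.float64(0.015128934190366405)) 9.562538390248237 1.1705052387386383 -3.0663633385195452 12.600672448238534 21.575
[{'bbox': [241.5, 275.6, 137.9, 81.2], 'confidence': 0.71}]
```

View pics/w4c.png

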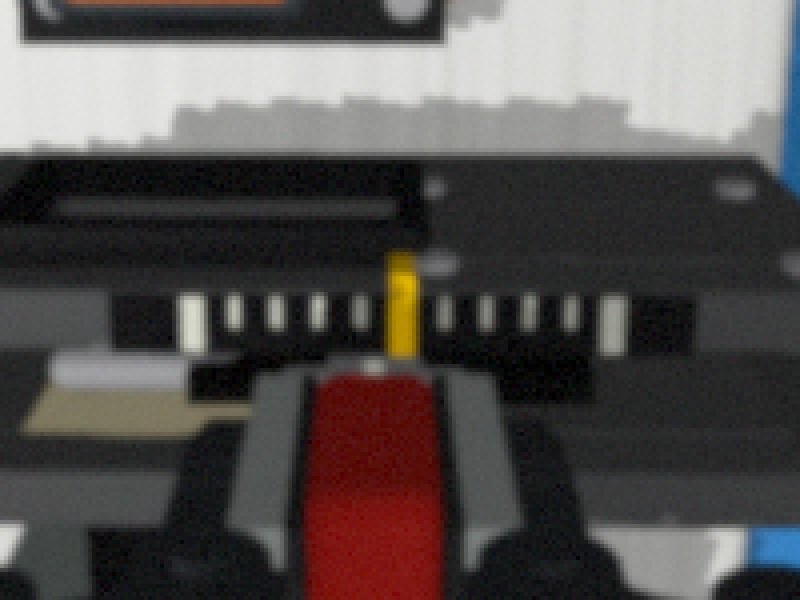

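The pointer is at crop (374,368) and the yellow mark at (402,305), so it is short by about 3.3 mm (8.4 px/mm). The TCP reading agrees at 21.8 mm of travel. This is arm give under the spring, so I'll push a bit further.

```bash
python3 - <<'E'
from h import *
k=jw(-.0002,.0005,0)[:2]; z=.087
bot.move_linear([*(k-.0285*JX[:2]),z],speed=.02); bot.wait(.5)
for _ in range(3):
    bot.wait(.2); F=bot.read_ft_force(); print((bot.read_position()-jw(0,0,0))@JX*1e3,F@JX,bot.read_clock())
snap("w5"); im=cv2.imread("pics/w5.png")
cv2.imwrite("pics/w5c.png",cv2.resize(im[180:320,230:430],None,fx=4,fy=4,interpolation=3))
E
```

```text
-24.471951922736917 10.74409225560601 22.7
-24.451385328237233 10.581273163179063 22.9
-24.426489329534164 12.320824512507617 23.1
```

View pics/w5c.png

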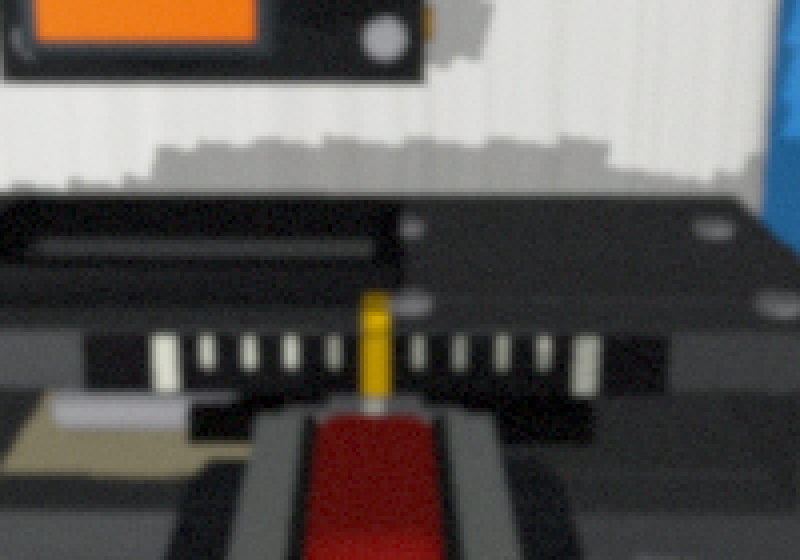

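The pointer (374,405) now lines up with the yellow mark (376,345). Travel is about 25 mm and the hold is steady, so I'm handing in.

```bash
python3 -c "
from cell import bot
print(bot.close_job())"
```

```text
the job is handed in; nothing more can be done
None
```

The job is handed in after about 23 s of the 48 s: the dark grey module is fully seated, lens to the shutter, and was released while the shutter was shut; the knob is held still at the yellow half-open mark (about 25 mm travel).

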